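Index a swivel board fixture to its next station

TASK

Turn the circuit board on the swivel fixture to its next station: draw the spring index pin up out of its block by the knob, swing the arm clockwise (seen from above) round to the next block, and let the pin down there so that it drops fully home in that block's hole, then let go. The hole is not quite in the middle of its block, so let the pin ride lightly on the block's top and feel for it. Never press or lever the pin hard against a block, and leave the other things on the bench where they lie.

Things in the scene. Friction and masses are not known exactly. Their poses are not given: they have to be found in the camera images.
- index_base: Fixed swivel base: aluminium disc 238 mm across, 18 mm high, on the bench. Origin on the swivel axis at bench height, z up; -x points to the home block's hole. On it turns a turntable (116 mm across, up to 60 mm high with the circuit board on it). Of the dark steel blocks on the rim, one is home, one sits 54 degrees anticlockwise of home (not wanted), one is the station block.
- home_block (a point): Top centre of the home block (hole mouth, 28 mm above the bench), where the pin starts; fixed on the base's rim, 100 mm from the swivel axis. The same shape as the station block, hole in its middle.
- station_block: The next block clockwise (40 to 63 degrees on from home), fixed: 48 mm along the rim, 30 mm radially, flat top 28 mm above the bench, 10 mm above the disc. Origin on the swivel axis at bench height, NOT at the block: its -x points to the block's middle, 100 mm out. Its 10 mm through hole, 100 mm from the axis, lies within 6 mm of that middle, to either side along the rim.
- swing_end (a point): Top centre of the round end (31 mm across) of the turntable's arm, 48 mm above the bench, 100 mm from the swivel axis; the index pin runs through it. The arm is 28 mm wide, its top 46 mm above the bench.
- knob_center (a point): Centre of the black knurled knob on the pin: an upright cylinder 24 mm across and 27 mm high, its centre 74 mm above the bench with the pin home, 26 mm above the end of the arm. Knob, pin and arm swing together about the vertical axis through index_base's origin, 100 mm from it.
- pin (a joint): Height of pin and knob above fully home, m: 0 fully home (the start), 0.018 fully drawn. A spring presses it down with 5 N at home, 8 N fully drawn. Drawn 0.010 or more its tip is clear above the blocks; resting on a block's top it reads about 0.009. It also reads about 0 when let down beside a block, over the bare disc.
- swing (a joint): Swing of the arm and turntable from the home hole, rad: 0 at the home hole, growing clockwise seen from above; range -1.3 to 1.5. Turns with slight friction (about 1 to 2 N at the knob) and stays where it is left.
- pin_shaft: The steel index pin, 8 mm across with a round tip, under the knob (same position as the knob in plan; origin at bench height with the pin home). About 1 mm play all round in a hole; the blocks stand up to 25 N on the pin.
- the_loupe: black eye loupe, a waisted cylinder 35 mm across, 32 high, standing by the fixture; to be left alone. Origin: centre of its underside.
- small_board: small loose circuit board 50 x 70 x 14 mm, lying by the fixture; to be left alone. Origin: centre of its underside.
- thin_driver: slim screwdriver, 19 x 170 x 19 mm, lying on the bench; to be left alone. Origin: centre of its underside.
- cutters: flush cutters, 62 x 125 x 12 mm, lying on the bench; to be left alone. Origin: centre of its underside.
- needle_bottle: needle bottle, 33 mm across, 97 high, standing on the bench; to be left alone. Origin: centre of its underside.
- vernier: digital caliper, 61 x 180 x 13 mm, lying on the bench; to be left alone. Origin: centre of its underside.

How it is judged:
By the outcome, as a careful person would: the job done as asked, in the order asked, and still so for the second after the job is handed in, with the robot touching nothing.
It also fails if it takes over 45 s, if anything falls off the work surface, if the arm or the gripper's body presses on something with over 40 N, if the wrist force passes 120 N, or if a joint passes its speed limit or range.

ROBOT

A 6-joint arm with a two-finger parallel gripper is mounted at the origin on a cart in front of the work surface, level with it; the furniture and walls round the work are solid. World frame = base frame: x ahead of the robot, y to its left, z up, the work surface at z = 0. Lengths are in m, angles in degrees, forces in N, time in s.
With the tool pointing down it reaches from about 0.35 to 0.85 m from the base axis. Payload 8.1 kg.
Tool frame: the origin (TCP) lies at the very end of the fingers, on their centre line; the grasp point (between the pads) lies 19 mm behind it; z points along the fingers, x is the direction in which the jaws open and shut, and the axes are right-handed (so a half turn about z gives the same grasp; the last joint's range is limited). The gripper opens to 93 mm and grips with 3 to 60 N. Pads are 15 mm wide; open, the fingers measure 128 mm over their backs; the gripper's body (75 mm by 188 mm) begins 65 mm behind the grasp point.
Start: joints at [-70.726, 7.471, 85.268, -0, 87.261, -4.893], TCP at [0.246, -0.547, 0.219] pointing down, gripper open.
Joint ranges: [-169.43, 169.43], [-51.17, 129.36], [1.28, 143.12], [-76.62, 256.62], [0, 156.53], [-152.29, 152.29]. Speed limits (degrees/s): [136.94, 136.94, 159.86, 180, 180, 180].

INTERFACE

Orientations are given as a 3x3 rotation matrix whose columns are the frame's x, y, z axes.
In Python, from plant import robot, imaging gives the robot as it stands.
- The arm moves only by the tool jog_arm, never from a script. Its argument "targets" is text: rows parted by semicolons, each of 7 numbers parted by spaces: the shift along the tool's x, y, z as a fraction of full scale, then the turn, a rotation vector about the tool's x, y, z as a fraction of full scale, then the closure, from 0 (fully open) to 1 (shut). A call has 1 to 20 rows; each row is the pose to reach, as a shift and turn from the pose commanded when the call began, along the tool's axes at that moment, turning the shorter way round; what a row does not reach only later rows make up. Full scale, the value 1, is 120 mm for a shift and 180 degrees for a turn. A row lasts 1/8 s, in which the tool goes at most 62.5 mm and 10.7 degrees, less where a joint would pass 70% of its speed; a pose out of reach is approached as far as the arm can. A call with a number of a shift or a turn outside -1 to 1 is refused whole. A call with a gripper value outside its range is refused whole. The fingers move at their own pace and stop on an object; "force" is the grip in N (left out, the last holds). Time passes only in rows, so rows that repeat a pose let the fingers close. It gives the time, the measured TCP pose, the force and the opening at its end, in the units of the state.
- robot.get_state(): the state, without advancing time (a new reading comes with each control period).
- imaging.read_camera(name): name is "scene" or "top" or "wrist"; returns a dict with "color" (400x640x3 uint8, red, green, blue), "K" (3x3 intrinsics, pixels), "k1" (the pictures are not rectified: a ray, as slopes to the right and down, at radius r is drawn at 1 + k1 r^2 times it, then the intrinsics apply), "cam_to_world" (4x4, takes a point from camera to world coordinates). Camera axes: x right, y down, z forward; pixel columns grow to the right and rows downward; lengths in m; the calibration is good to about 2 mm. A picture is of the moment at which its call begins. There is no depth.
- robot.sign_off(): hands the job in, once; it reports no verdict.
The state is a dict: "time_s": time; "q": joint angles; "dq": joint speeds; "joint_efforts": joint torques, N m; "tool_pos": TCP position; "eef_rot": TCP orientation; "force": force on the tool from outside, world axes, zero at the start; "ft_torque": the same for the moment, N m; "grip_width": finger opening in m.
Only numpy, scipy, OpenCV 4.12 (cv2) and the standard library are available. Lean on these libraries where they do the work, as an engineer would, in place of code of your own. Each camera call takes 0.05 s, during which the arm holds its last target. There are 200 camera calls.

## Working session

There is one attempt and no reset: what is moved stays moved. The work goes in short steps, Python scripts to look and compute and a tool call to move; the robot and the scene stay as the last step left them, time stands still between calls to the robot, and variables do not carry over. Pictures are saved under pics/ and viewed, about 8 in all and at most 12, crops included, and the job is handed in when it is done.

Besides the shell and the picture viewer there is one more tool, called after "Emit:" in YAML: its name, and indented under it one key for each argument. jog_arm: Moves the arm, as the interface text tells. Its arguments: {"type":"object","properties":{"targets":{"type":"string"},"force":{"type":"number"}},"required":["targets"]}

```bash
mkdir -p pics; cat > h.py <<'E'
import numpy as np, cv2
from plant import robot, imaging
def shot(n,f):
    c=imaging.read_camera(n); cv2.imwrite(f'pics/{f}.png',c['color'][:,:,::-1]); np.savez(f'pics/{f}.npz',K=c['K'],k1=c['k1'],T=c['cam_to_world']); return c
def ld(f): return np.load(f'pics/{f}.npz')
def ray(c,u,v,z):
    K=c['K']; d=np.array([-0.,0,0,0]); 
    x=np.array([(u-K[0,2])/K[0,0],(v-K[1,2])/K[1,1]]); s=x.copy()
    for _ in range(20): s=x/(1+float(c['k1'])*(s@s))
    T=c['T']; r=T[:3,:3]@np.array([s[0],s[1],1]); o=T[:3,3]
    return o+r*(z-o[2])/r[2]
def proj(c,p):
    T=c['T']; q=T[:3,:3].T@(np.array(p)-T[:3,3]); s=q[:2]/q[2]; s=s*(1+float(c['k1'])*(s@s)); K=c['K']
    return np.array([K[0,0]*s[0]+K[0,2],K[1,1]*s[1]+K[1,2]])
E
python3 - <<'E'
from h import *
for n in('top','scene'):
    c=shot(n,n+'0'); print(n,c['K'].tolist(),c['k1'],c['cam_to_world'].round(3).tolist())
s=robot.get_state(); print(s)
a=cv2.imread('pics/top0.png');b=cv2.imread('pics/scene0.png')
E
```

```text
top [[398.41133983130175, 0.0, 319.93727286064666], [0.0, 398.41133983130175, 205.47642134305212], [0.0, 0.0, 1.0]] -0.08582249714144846 [[0.015, -0.991, 0.13, 0.42], [-1.0, -0.017, -0.016, -0.034], [0.018, -0.129, -0.991, 1.32], [0.0, 0.0, 0.0, 1.0]]
scene [[368.1253564963316, 0.0, 316.4033322956616], [0.0, 368.1253564963316, 200.94514468954014], [0.0, 0.0, 1.0]] -0.024993546179704222 [[-0.649, -0.522, 0.554, 0.059], [-0.761, 0.447, -0.47, 0.369], [-0.002, -0.726, -0.687, 0.735], [0.0, 0.0, 0.0, 1.0]]
{'time_s': 0.1, 'q': array([-7.07243999e+01,  7.50941519e+00,  8.53235578e+01, -1.17334680e-04,
        8.72617148e+01, -4.89258508e+00]), 'dq': array([ 0.01331375, -0.04252385, -0.18402303,  0.13050937, -0.0820256 ,
       -0.00202203]), 'joint_efforts': array([ 1.37181807e-03, -5.61336529e+01, -4.93098021e+01,  7.70298997e-02,
        2.89858924e-02, -4.62826108e-05]), 'tool_pos': array([ 0.24550282, -0.54690791,  0.21770162]), 'eef_rot': array([[ 4.09416135e-01, -9.12347592e-01, -5.47478720e-04],
       [-9.12346270e-01, -4.09416478e-01,  1.55929420e-03],
       [-1.64676512e-03, -1.38910039e-04, -9.99998634e-01]]), 'force': array([-0.56467335, -0.51198016, -0.77195041]), 'ft_torque': array([0.00485422, 0.04405938, 0.01490177]), 'grip_width': 0.09295881254111053}
```

View pics/top0.png

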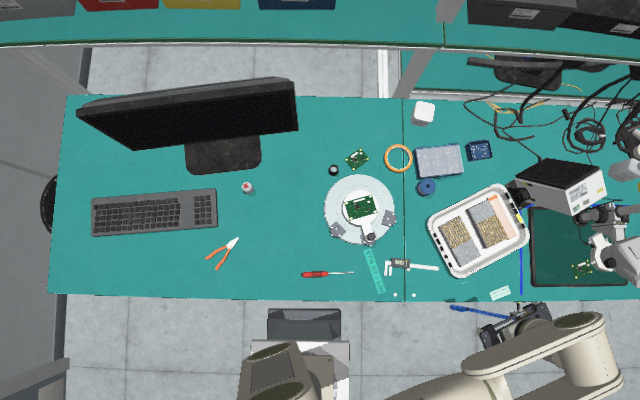

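View pics/scene0.png

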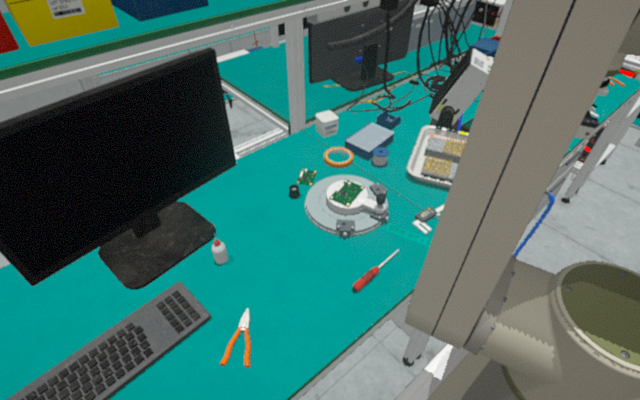

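```bash
python3 - <<'E'
import cv2
a=cv2.imread('pics/top0.png')[165:255,310:410];b=cv2.imread('pics/scene0.png')[165:245,295:405]
a=cv2.resize(a,(600,540),interpolation=cv2.INTER_CUBIC);cv2.imwrite('pics/c.png',a)
E
```

```text
(no output)
```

View pics/c.png

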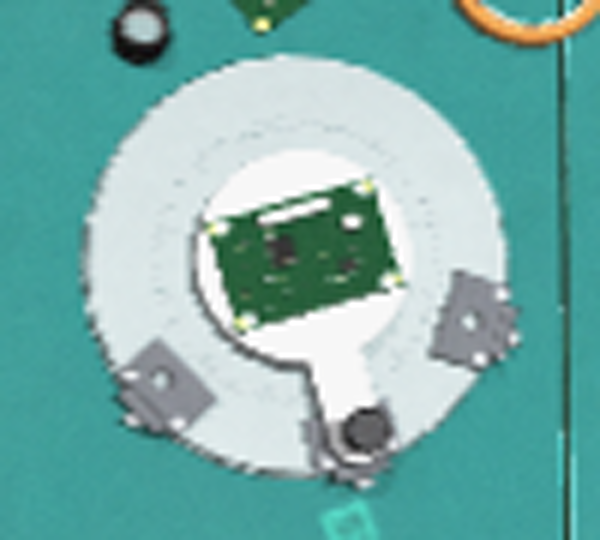

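The enlarged top view shows the disc centred at about crop (296,266), with the knob top at (367,428). The next block clockwise is the left one, with its hole near (162,380); the unwanted block is on the right, with its hole at (470,322).

```bash
python3 - <<'E'
from h import *
c=ld('top0'); f=lambda x,y,z: ray(c,310+(x+.5)/6-.5,165+(y+.5)/6-.5,z)
A=f(296,266,.018)
for n,p in dict(axis=(296,266,.018),knob=(367,428,.0875),hole=(162,380,.028),other=(470,322,.028)).items():
    w=f(*p); d=w-A; print(n,w.round(4),np.hypot(*d[:2]).round(4),np.degrees(np.arctan2(d[1],d[0])).round(1))
s=robot.get_state(); R=s['eef_rot']; k=f(367,428,.0875); print('delta tool frame to above knob',R.T@(np.array([k[0],k[1],.2])-s['tool_pos'])/.12)
E
```

```text
axis [ 0.5811 -0.1838  0.018 ] 0.0 0.0
knob [ 0.4888 -0.2128  0.0875] 0.0968 -162.5
hole [ 0.5164 -0.11    0.028 ] 0.0981 131.2
other [ 0.5507 -0.2781  0.028 ] 0.0991 -107.9
delta tool frame to above knob [-1.70970223 -2.9891464   0.15074444]
```

Emit:
jog_arm:
  targets: "-0.19 -0.33 0 0 0 0 0.3; -0.38 -0.66 0 0 0 0 0.3; -0.57 -1 0 0 0 0 0.3"
  force: 15

```text
time_s: 0.48
tool_pos: [0.3275, -0.4345, 0.2181]
eef_rot: [[0.409, -0.913, -0.0], [-0.913, -0.409, 0.001], [-0.001, -0.0, -1.0]]
force: [-0.8, -0.9, -1.2]
grip_width: 0.0679
```

Emit:
jog_arm:
  targets: "-0.19 -0.33 0 0 0 0 0.3; -0.38 -0.66 0 0 0 0 0.3; -0.57 -1 0 0 0 0 0.3"

```text
time_s: 0.85
tool_pos: [0.4091, -0.3229, 0.2182]
eef_rot: [[0.409, -0.912, -0.0], [-0.912, -0.409, 0.0], [-0.001, 0.0, -1.0]]
force: [1.1, 0.2, 0.1]
grip_width: 0.065
```

Emit:
jog_arm:
  targets: "-0.19 -0.33 0 0 0 0.02 0.3; -0.38 -0.66 0 0 0 0.037 0.3; -0.57 -1 0 0 0 0.037 0.3; -0.57 -1 0 0 0 0.037 0.3"

```text
time_s: 1.35
tool_pos: [0.4912, -0.2102, 0.2181]
eef_rot: [[0.305, -0.952, -0.0], [-0.952, -0.305, 0.001], [-0.001, 0.0, -1.0]]
force: [0.1, -1.4, -0.4]
grip_width: 0.0647
```

```bash
python3 - <<'E'
from h import *
c=shot('wrist','w0'); s=robot.get_state(); print(s['time_s'],s['tool_pos'],s['eef_rot'].round(3).tolist(),s['grip_width'],s['q'].round(1),s['force'])
print(c['cam_to_world'].round(3).tolist())
E
```

```text
1.4 [ 0.49036465 -0.21164236  0.21814355] [[0.304, -0.953, -0.001], [-0.953, -0.304, 0.0], [-0.001, 0.001, -1.0]] 0.06492377900734884 [-28.8  -2.7  95.8  -0.   87.   43.5] [-1.00258228  0.047522   -1.05845842]
[[0.304, -0.915, -0.265, 0.564], [-0.953, -0.293, -0.084, -0.188], [-0.001, 0.278, -0.961, 0.384], [0.0, 0.0, 0.0, 1.0]]
```

View pics/w0.png

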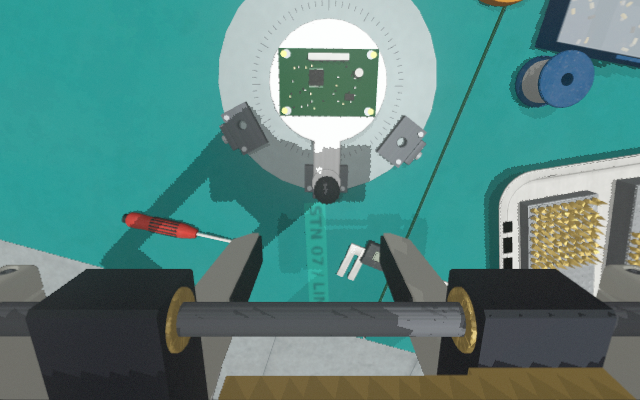

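Wrist view: knob top at about (327,189), station block on the left with its hole near (243,125), unwanted block on the right at (402,141). I'll enlarge it for accurate pixel positions.

```bash
python3 - <<'E'
from h import *
a=cv2.imread('pics/w0.png')[80:210,210:440]; cv2.imwrite('pics/c2.png',cv2.resize(a,None,fx=3.4,fy=3.4,interpolation=cv2.INTER_CUBIC))
E
```

```text
(no output)
```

View pics/c2.png

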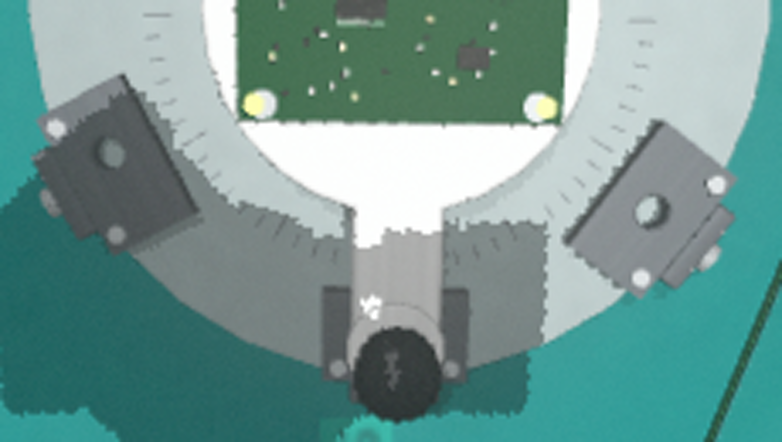

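```bash
cat >> h.py <<'E'
def cw(x,y,z): return ray(ld('w0'),210+(x+.5)/3.4-.5,80+(y+.5)/3.4-.5,z)
E
python3 - <<'E'
from h import *
from scipy.optimize import least_squares
K=cw(397,379,.0875);L=cw(111,152,.028);O=cw(652,211,.028)
rim=[cw(x,y,.018) for x,y in((30,30),(240,342),(178,303),(548,343),(600,316),(767,40))]
print(K,L,O)
f=lambda a: np.r_[[(np.hypot(*(p[:2]-a))-.1)for p in(K,L,O)],[(np.hypot(*(p[:2]-a))-.119)for p in rim]]
r=least_squares(f,[.58,-.184]); A=r.x; print(A,(f(A)*1e3).round(2))
an=lambda p:np.degrees(np.arctan2(p[1]-A[1],p[0]-A[0]))%360
print([an(p).round(2) for p in(K,L,O)], 'sweep',an(K)-an(L))
# block middle: corners
cs=[cw(x,y,.028) for x,y in((121,75),(200,213),(35,157),(113,254))]
print([ (np.hypot(*(p[:2]-A)).round(4),an(p).round(2)) for p in cs])
s=robot.get_state(); R=s['eef_rot']; k=A+.1*np.array([np.cos(np.radians(an(K))),np.sin(np.radians(an(K)))])
print(k,R.T@(np.array([*k,.055])-s['tool_pos'])/.12)
E
```

```text
[ 0.48930972 -0.21740043  0.0875    ] [ 0.51705304 -0.11523371  0.028     ] [ 0.55155138 -0.28327623  0.028     ]
[ 0.58572087 -0.1881398 ] [ 0.75  0.15  1.09 -3.25  0.14 -0.26 -0.77 -0.28 -3.58]
[np.float64(196.88), np.float64(133.29), np.float64(250.24)] sweep 63.59769395007953
[(np.float64(0.0881), np.float64(120.9)), (np.float64(0.0887), np.float64(152.2)), (np.float64(0.1227), np.float64(129.1)), (np.float64(0.1187), np.float64(147.05))]
[ 0.49003087 -0.21718156] [0.04392488 0.01558029 1.35951722]
```

Emit:
jog_arm:
  targets: "0.04 0.015 0.3 0 0 0 0.3; 0.044 0.016 0.6 0 0 0 0.3; 0.044 0.016 0.85 0 0 0 0.3"

```text
time_s: 1.78
tool_pos: [0.4885, -0.2195, 0.1149]
eef_rot: [[0.299, -0.954, -0.001], [-0.954, -0.299, 0.0], [-0.001, 0.001, -1.0]]
force: [-0.5, 0.3, 0.2]
grip_width: 0.0652
```

Emit:
jog_arm:
  targets: "0 0 0.2 0 0 0 0.3; 0 0 0.4 0 0 0 0.3; 0 0 0.5 0 0 0 0.35; 0 0 0.5 0 0 0 0.55"

```text
time_s: 2.28
tool_pos: [0.4888, -0.2187, 0.0558]
eef_rot: [[0.3, -0.954, -0.002], [-0.954, -0.3, 0.001], [-0.001, 0.001, -1.0]]
force: [-0.5, 0.4, -0.4]
grip_width: 0.0547
```

```bash
python3 - <<'E'
from h import *
c=shot('wrist','w1'); s=robot.get_state(); print(s['time_s'],s['tool_pos'],s['eef_rot'].round(3).tolist(),s['grip_width'],s['force'])
a=cv2.imread('pics/w1.png')[150:400,180:500]; cv2.imwrite('pics/c3.png',cv2.resize(a,None,fx=2.3,fy=2.3,interpolation=cv2.INTER_CUBIC))
E
```

```text
2.325 [ 0.48959651 -0.21897665  0.0568816 ] [[0.3, -0.954, -0.0], [-0.954, -0.3, -0.0], [-0.0, 0.0, -1.0]] 0.05067332503226189 [0.45016127 0.32242771 0.65311067]
```

View pics/c3.png

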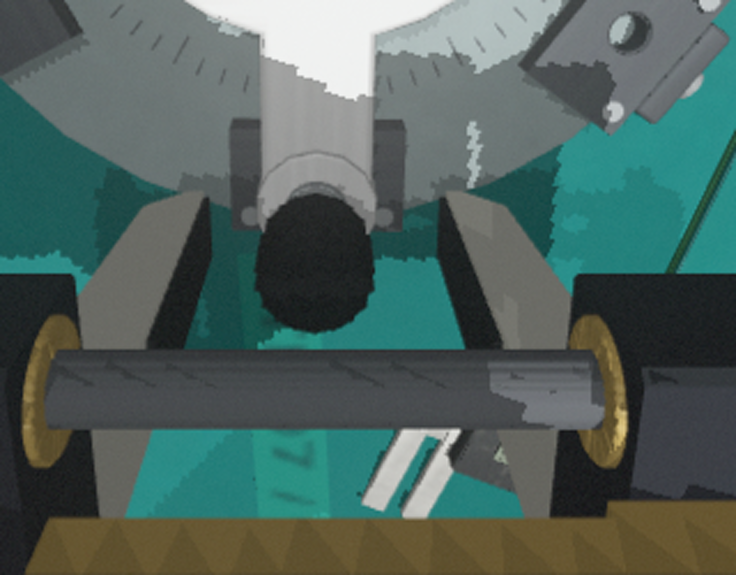

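The fingers straddle the knob. They are about 1.5 mm too far right along the rim (finger midpoint at crop x=324, knob at 316), so I'll shift and close gently.

Emit:
jog_arm:
  targets: "-0.012 0 0 0 0 0 0.6; -0.012 0 0 0 0 0 0.7; -0.012 0 0 0 0 0 0.8; -0.012 0 0 0 0 0 0.8"
  force: 5

```text
time_s: 2.82
tool_pos: [0.4898, -0.2172, 0.0573]
eef_rot: [[0.301, -0.954, 0.001], [-0.954, -0.301, -0.0], [0.001, -0.001, -1.0]]
force: [-1.4, 0.7, 4.3]
grip_width: 0.0238
```

Emit:
jog_arm:
  targets: "0 0 0 0 0 0 1; 0 0 0 0 0 0 1"
  force: 25

```text
time_s: 3.08
tool_pos: [0.4898, -0.2172, 0.0573]
eef_rot: [[0.301, -0.954, 0.001], [-0.954, -0.301, -0.0], [0.001, -0.001, -1.0]]
force: [-1.3, 1.3, 6.3]
grip_width: 0.0236
```

Emit:
jog_arm:
  targets: "0 0 -0.04 0 0 0 1; 0 0 -0.08 0 0 0 1; 0 0 -0.12 0 0 0 1; 0 0 -0.12 0 0 0 1"

```text
time_s: 3.58
tool_pos: [0.4895, -0.2167, 0.0708]
eef_rot: [[0.301, -0.954, 0.0], [-0.954, -0.301, 0.0], [-0.0, -0.0, -1.0]]
force: [5.3, 1.0, -8.2]
grip_width: 0.0233
```

```bash
python3 - <<'E'
from h import *
c=shot('wrist','w2'); s=robot.get_state(); print(s['time_s'],s['tool_pos'],s['eef_rot'].round(3).tolist(),s['grip_width'],s['force'])
a=cv2.imread('pics/w2.png')[150:400,180:500]; cv2.imwrite('pics/c4.png',cv2.resize(a,None,fx=2.3,fy=2.3,interpolation=cv2.INTER_CUBIC))
E
```

```text
3.625 [ 0.48946415 -0.21672284  0.07060447] [[0.301, -0.954, 0.0], [-0.954, -0.301, 0.0], [-0.0, -0.0, -1.0]] 0.022964225424328476 [ 6.34660580e+00  2.34759631e-03 -7.08861773e+00]
```

View pics/c4.png

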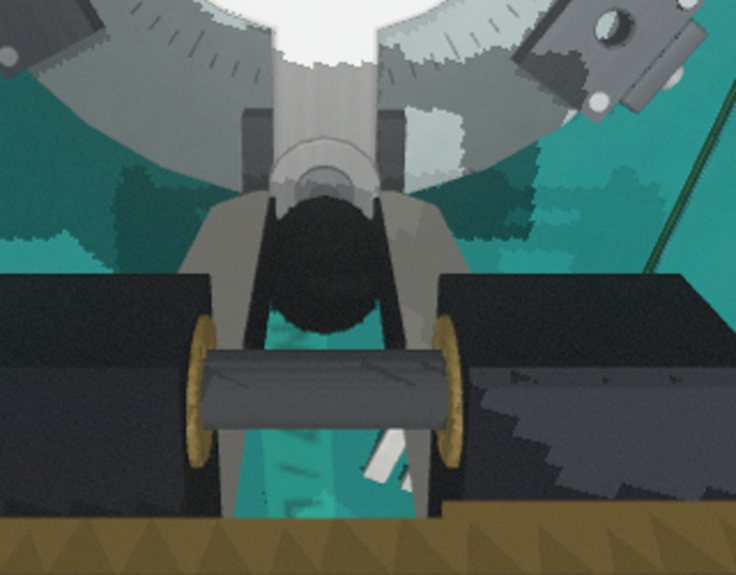

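The knob is drawn about 13.5 mm, and the spring reaction of about 7–8 N in z agrees. Next I compute the arc in tool units.

```bash
cat > arc.py <<'E'
from h import *
import sys
A=np.array([.5857,-.1881]) if len(sys.argv)<3 else np.array(eval(sys.argv[2]))
s=robot.get_state(); R=s['eef_rot'][:2,:2]; p=s['tool_pos'][:2]; r=p-A; print('rad',np.hypot(*r),'ang',np.degrees(np.arctan2(r[1],r[0]))%360)
for t in eval(sys.argv[1]):
    a=np.radians(-t); Q=np.array([[np.cos(a),-np.sin(a)],[np.sin(a),np.cos(a)]])
    print(t,(R.T@(Q@r-r)/.12).round(4),round(t/180,4))
print(s['force'])
E
python3 arc.py "range(5,31,5)"
```

```text
rad 0.1004022203269014 ang 196.56373264212633
5 [-0.0729 -0.0044] 0.0278
10 [-0.1451 -0.0151] 0.0556
15 [-0.2161 -0.0321] 0.0833
20 [-0.2853 -0.0552] 0.1111
25 [-0.3523 -0.0842] 0.1389
30 [-0.4164 -0.119 ] 0.1667
[ 6.34660580e+00  2.34759631e-03 -7.08861773e+00]
```

Emit:
jog_arm:
  targets: "-0.073 -0.006 0 0 0 0.028 1; -0.145 -0.018 0 0 0 0.056 1; -0.216 -0.035 0 0 0 0.083 1; -0.216 -0.035 0 0 0 0.083 1"

```text
time_s: 4.12
tool_pos: [0.4852, -0.1906, 0.0704]
eef_rot: [[0.046, -0.999, -0.001], [-0.999, -0.046, 0.0], [-0.0, 0.001, -1.0]]
force: [2.8, -0.8, -7.4]
grip_width: 0.0233
```

```bash
python3 arc.py "range(5,31,5)"
```

```text
rad 0.10056716015331302 ang 181.40791260007973
5 [-0.073  -0.0047] 0.0278
10 [-0.1452 -0.0158] 0.0556
15 [-0.2163 -0.0331] 0.0833
20 [-0.2855 -0.0566] 0.1111
25 [-0.3524 -0.086 ] 0.1389
30 [-0.4166 -0.1211] 0.1667
[ 2.83702269 -0.79330767 -7.39790808]
```

Emit:
jog_arm:
  targets: "-0.073 -0.006 0 0 0 0.028 1; -0.145 -0.017 0 0 0 0.056 1; -0.216 -0.034 0 0 0 0.083 1; -0.286 -0.058 0 0 0 0.111 1; -0.352 -0.087 0 0 0 0.139 1; -0.417 -0.122 0 0 0 0.167 1; -0.417 -0.122 0 0 0 0.167 1"

```text
time_s: 5.0
tool_pos: [0.4971, -0.1403, 0.0702]
eef_rot: [[-0.459, -0.888, -0.002], [-0.888, 0.459, 0.0], [0.001, 0.002, -1.0]]
force: [-1.1, -1.2, -7.5]
grip_width: 0.0235
```

```bash
python3 arc.py "[5,10,13,15,17]"
```

```text
rad 0.10070739638615393 ang 151.66134650950616
5 [-0.0731 -0.0045] 0.0278
10 [-0.1455 -0.0153] 0.0556
13 [-0.1884 -0.0248] 0.0722
15 [-0.2167 -0.0324] 0.0833
17 [-0.2447 -0.0409] 0.0944
[-1.12427416 -1.22028298 -7.48511001]
```

Emit:
jog_arm:
  targets: "-0.073 -0.005 0 0 0 0.028 1; -0.146 -0.016 0 0 0 0.056 1; -0.224 -0.035 0 0 0 0.086 1; -0.224 -0.035 0 0 0 0.086 1"

```text
time_s: 5.5
tool_pos: [0.5131, -0.1184, 0.0702]
eef_rot: [[-0.679, -0.734, -0.003], [-0.734, 0.679, 0.001], [0.001, 0.002, -1.0]]
force: [-2.0, 0.4, -7.1]
grip_width: 0.0231
```

```bash
python3 arc.py "[.5,1,1.5,2,3,4,5,6]"
```

```text
rad 0.10068007106818487 ang 136.1678729261593
0.5 [-0.0073 -0.0002] 0.0028
1 [-0.0146 -0.0004] 0.0056
1.5 [-0.022  -0.0007] 0.0083
2 [-0.0293 -0.0011] 0.0111
3 [-0.0439 -0.002 ] 0.0167
4 [-0.0585 -0.0031] 0.0222
5 [-0.0731 -0.0045] 0.0278
6 [-0.0876 -0.0062] 0.0333
[-1.95717278  0.4242705  -7.11153567]
```

Emit:
jog_arm:
  targets: "0 0 0.012 0 0 0 1; 0 0 0.024 0 0 0 1; 0 0 0.024 0 0 0 1"

```text
time_s: 5.88
tool_pos: [0.5131, -0.1185, 0.0675]
eef_rot: [[-0.681, -0.732, -0.002], [-0.732, 0.681, 0.0], [0.001, 0.002, -1.0]]
force: [-6.6, 0.4, -6.8]
grip_width: 0.0231
```

Emit:
jog_arm:
  targets: "0 0 0.003 0 0 0 1; 0 0 0.005 0 0 0 1; 0 0 0.005 0 0 0 1"

```text
time_s: 6.25
tool_pos: [0.5132, -0.1185, 0.0671]
eef_rot: [[-0.681, -0.732, -0.002], [-0.732, 0.681, 0.0], [0.001, 0.002, -1.0]]
force: [-6.3, 1.3, -6.9]
grip_width: 0.0231
```

Emit:
jog_arm:
  targets: "0 0.003 0.003 0 0 0 1; 0 0.003 0.005 0 0 0 1; 0 0.003 0.005 0 0 0 1"

```text
time_s: 6.62
tool_pos: [0.5132, -0.1184, 0.0668]
eef_rot: [[-0.681, -0.732, -0.001], [-0.732, 0.681, -0.0], [0.001, 0.001, -1.0]]
force: [-5.1, -0.3, -5.9]
grip_width: 0.0232
```

Emit:
jog_arm:
  targets: "0 0.001 0.003 0 0 0 1; 0 0.001 0.003 0 0 0 1"

```text
time_s: 6.88
tool_pos: [0.5133, -0.1184, 0.0666]
eef_rot: [[-0.681, -0.732, -0.001], [-0.732, 0.681, -0.0], [0.001, 0.001, -1.0]]
force: [-6.0, 0.8, -4.2]
grip_width: 0.0235
```

Contact begins (|fz| is falling from 6.9 to 4.2 N). I'll relax the grip to 3 N so only the spring presses, then feel along the rim.

Emit:
jog_arm:
  targets: "0 0 0 0 0 0 1; 0 0 0.002 0 0 0 1; 0 0 0.002 0 0 0 1"
  force: 3

```text
time_s: 7.25
tool_pos: [0.5143, -0.1185, 0.0669]
eef_rot: [[-0.682, -0.732, 0.001], [-0.732, 0.682, -0.001], [-0.0, -0.001, -1.0]]
force: [-2.6, -0.4, -2.1]
grip_width: 0.0239
```

Emit:
jog_arm:
  targets: "-0.007 0 0 0 0 0.003 1; -0.007 0 0 0 0 0.003 1"

```text
time_s: 7.5
tool_pos: [0.5146, -0.1183, 0.0668]
eef_rot: [[-0.689, -0.725, 0.0], [-0.725, 0.689, -0.001], [0.001, -0.001, -1.0]]
force: [-4.8, -3.8, -0.6]
grip_width: 0.0238
```

Emit:
jog_arm:
  targets: "-0.007 0 0 0 0 0.003 1; -0.007 0 0 0 0 0.003 1"

```text
time_s: 7.75
tool_pos: [0.5152, -0.1177, 0.0669]
eef_rot: [[-0.696, -0.718, 0.0], [-0.718, 0.696, -0.001], [0.001, -0.001, -1.0]]
force: [-6.3, -3.4, -0.8]
grip_width: 0.0259
```

The fingers yield at 3 N against the swing friction. Instead I'll hold the jaws at a fixed 26 mm so the knob is loose, and push it with the trailing finger.

Emit:
jog_arm:
  targets: "0 0 0 0 0 0 0.72; 0 0 0 0 0 0 0.72"
  force: 15

```text
time_s: 8.0
tool_pos: [0.5165, -0.1168, 0.0672]
eef_rot: [[-0.695, -0.719, 0.003], [-0.719, 0.695, -0.0], [-0.002, -0.002, -1.0]]
force: [4.6, 1.5, -1.9]
grip_width: 0.0261
```

Emit:
jog_arm:
  targets: "-0.007 0 0 0 0 0.003 0.72; -0.007 0 0 0 0 0.003 0.72"

```text
time_s: 8.25
tool_pos: [0.5164, -0.1164, 0.0669]
eef_rot: [[-0.702, -0.712, 0.002], [-0.712, 0.702, -0.0], [-0.001, -0.002, -1.0]]
force: [3.7, -0.2, -0.6]
grip_width: 0.0261
```

Emit:
jog_arm:
  targets: "-0.007 0 0 0 0 0.003 0.72; -0.007 0 0 0 0 0.003 0.72"

```text
time_s: 8.5
tool_pos: [0.5163, -0.1157, 0.0664]
eef_rot: [[-0.709, -0.705, 0.0], [-0.705, 0.709, 0.0], [-0.0, -0.0, -1.0]]
force: [4.5, 0.5, -1.7]
grip_width: 0.0263
```

```bash
python3 - <<'E'
from h import *
c=shot('wrist','w3'); s=robot.get_state(); print(s['time_s'],s['tool_pos'],s['grip_width'],s['force'],s['ft_torque'])
a=cv2.imread('pics/w3.png')[150:400,180:500]; cv2.imwrite('pics/c5.png',cv2.resize(a,None,fx=2.3,fy=2.3,interpolation=cv2.INTER_CUBIC))
E
python3 arc.py "[1]"
```

```text
8.55 [ 0.51637808 -0.1156862   0.06636445] 0.026126482939016416 [ 3.61885815  0.65128825 -2.45125106] [ 0.2442899  -0.72751911 -0.01304596]
rad 0.10024612937503334 ang 133.75032563217624
1 [-0.0146 -0.0004] 0.0056
[ 3.61885815  0.65128825 -2.45125106]
```

View pics/c5.png

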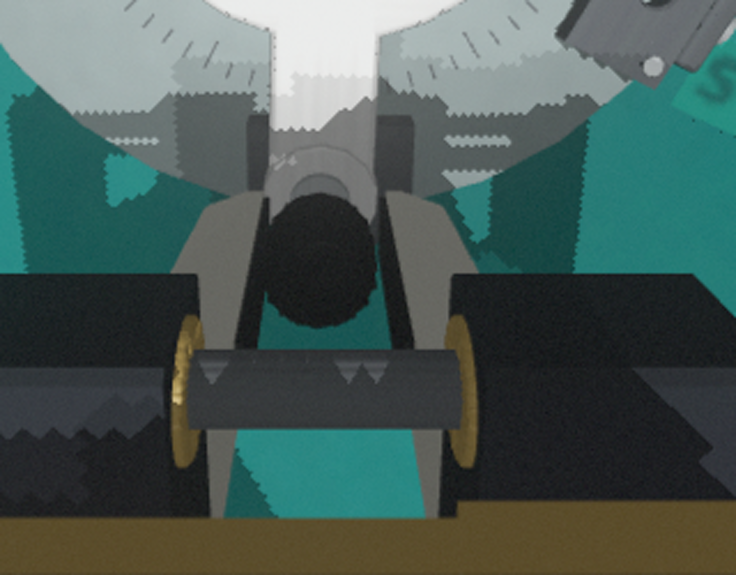

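The knob sits loosely between the jaws, and the station block shows on both sides of the arm (crop x 248 and 413, arm at 321), so the pin is about 3 mm past the block's middle. The measured hole is roughly 1 mm further on, so I continue in small steps.

Emit:
jog_arm:
  targets: "-0.006 0 0 0 0 0.002 0.72; -0.006 0 0 0 0 0.002 0.72"

```text
time_s: 8.8
tool_pos: [0.5162, -0.1149, 0.0659]
eef_rot: [[-0.713, -0.701, -0.001], [-0.701, 0.713, 0.001], [0.0, 0.001, -1.0]]
force: [2.8, 2.1, -2.9]
grip_width: 0.0264
```

Emit:
jog_arm:
  targets: "-0.006 0 0 0 0 0.002 0.72; -0.006 0 0 0 0 0.002 0.72"

```text
time_s: 9.05
tool_pos: [0.5169, -0.115, 0.0664]
eef_rot: [[-0.718, -0.696, -0.001], [-0.696, 0.718, -0.0], [0.001, 0.0, -1.0]]
force: [-0.4, -0.3, -0.2]
grip_width: 0.0263
```

Emit:
jog_arm:
  targets: "-0.006 0 0 0 0 0.002 0.72; -0.006 0 0 0 0 0.002 0.72"

```text
time_s: 9.3
tool_pos: [0.5176, -0.1143, 0.0664]
eef_rot: [[-0.722, -0.692, -0.0], [-0.692, 0.722, -0.0], [0.0, -0.0, -1.0]]
force: [-0.1, -0.2, 0.3]
grip_width: 0.0264
```

The forces fell to zero, which suggests the pin dropped. I'll check with a picture.

```bash
python3 - <<'E'
from h import *
c=shot('wrist','w4'); 
a=cv2.imread('pics/w4.png')[150:400,180:500]; cv2.imwrite('pics/c6.png',cv2.resize(a,None,fx=2.3,fy=2.3,interpolation=cv2.INTER_CUBIC))
E
python3 arc.py "[1]"
```

```text
rad 0.10039815192325607 ang 132.68368347926207
1 [-0.0146 -0.0004] 0.0056
[-0.21939307  0.17058907 -0.05954445]
```

View pics/c6.png

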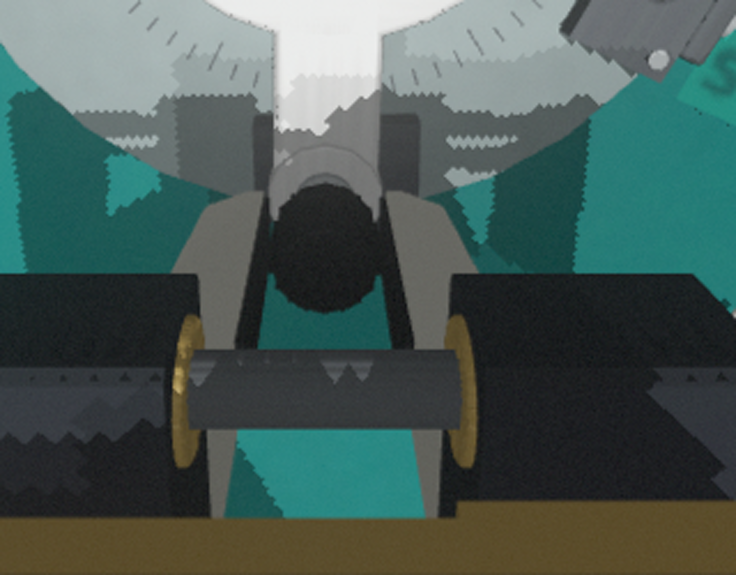

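The knob's lower edge rose from crop y=326 to 312 relative to the gripper, so it dropped. I'll check how far by projection.

```bash
python3 - <<'E'
from h import *
A=np.array([.5857,-.1881])
for f,a in(('w3',133.7),('w4',133.0)):
    c=ld(f); n=np.array([np.cos(np.radians(a)),np.sin(np.radians(a))])
    for d in(0,.003,.006,.009):
        p=proj(c,[*(A+.112*n),.0875+d]); print(f,d,((p-[180,150]+.5)*2.3-.5).round(1))
E
```

```text
w3 0 [313.9 318.9]
w3 0.003 [313.7 326.5]
w3 0.006 [313.5 334.5]
w3 0.009 [313.3 342.7]
w4 0 [317.4 318.6]
w4 0.003 [317.3 326.3]
w4 0.006 [317.1 334.2]
w4 0.009 [317.  342.4]
```

```bash
python3 - <<'E'
from h import *
A=np.array([.5857,-.1881])
for f,a,ob in(('w1',196.6,332),('w2',196.6,332),('w3',133.7,326.5),('w4',133.0,312)):
    c=ld(f); n=np.array([np.cos(np.radians(a)),np.sin(np.radians(a))])
    g=np.arange(-.004,.016,.0005); v=[((proj(c,[*(A+.112*n),.0875+d])-[180,150]+.5)*2.3-.5)[1] for d in g]
    print(f,'draw est mm',np.interp(ob,v,g)*1e3, 'arm end outer v', [((proj(c,[*(A+r*n),.048])-[180,150]+.5)*2.3-.5)[1].round(1) for r in (.0845,)])
E
```

```text
w1 draw est mm -0.49140367084034114 arm end outer v [np.float64(142.4)]
w2 draw est mm 12.541156415327704 arm end outer v [np.float64(128.8)]
w3 draw est mm 2.988970298981301 arm end outer v [np.float64(141.2)]
w4 draw est mm -2.6830764587345213 arm end outer v [np.float64(141.0)]
```

Using the arm end as reference (same image bias), the knob is now within about 0.5 mm of fully home; it was half in during the earlier frame. I'll open the jaws, rise straight up and check.

Emit:
jog_arm:
  targets: "0 0 0 0 0 0 0.5; 0 0 0 0 0 0 0.4; 0 0 0 0 0 0 0.4; 0 0 0 0 0 0 0.4"

```text
time_s: 9.85
tool_pos: [0.5177, -0.1142, 0.0664]
eef_rot: [[-0.722, -0.692, -0.0], [-0.692, 0.722, 0.0], [-0.0, 0.0, -1.0]]
force: [0.1, -0.6, 0.3]
grip_width: 0.0553
```

Emit:
jog_arm:
  targets: "0 0 -0.2 0 0 0 0.4; 0 0 -0.5 0 0 0 0.4; 0 0 -0.8 0 0 0 0.4; 0 0 -1 0 0 0 0.4; 0 0 -1 0 0 0 0.4"

```text
time_s: 10.48
tool_pos: [0.5192, -0.1147, 0.1887]
eef_rot: [[-0.722, -0.692, 0.004], [-0.692, 0.722, -0.001], [-0.002, -0.004, -1.0]]
force: [1.0, 0.1, -0.8]
grip_width: 0.0559
```

```bash
python3 - <<'E'
from h import *
c=shot('wrist','w5'); shot('top','top5'); s=robot.get_state(); print(s['time_s'],s['tool_pos'],s['force'])
a=cv2.imread('pics/w5.png')[60:215,210:440]; cv2.imwrite('pics/c7.png',cv2.resize(a,None,fx=3.4,fy=3.4,interpolation=cv2.INTER_CUBIC))
E
```

```text
10.575 [ 0.51735121 -0.11412342  0.1854202 ] [ 0.16333515 -0.44032971 -0.34227137]
```

View pics/c7.png

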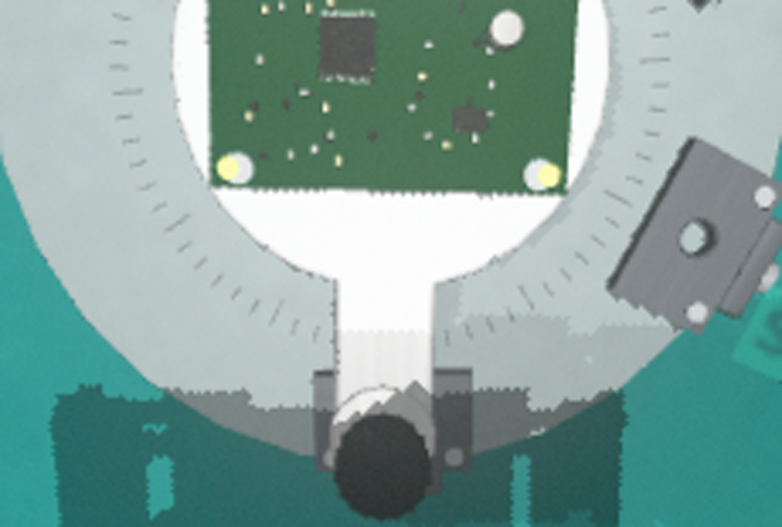

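Arm end inner edge is at crop y=387, knob lower edge at 519. I'll compare that separation with the home picture (303 and 421), where the draw was 0.

```bash
python3 - <<'E'
from h import *
A=np.array([.5857,-.1881])
for f,a,y0,o in(('w0',196.7,80,421-303),('w5',133.1,60,519-387)):
    c=ld(f); n=np.array([np.cos(np.radians(a)),np.sin(np.radians(a))])
    P=lambda r,z:proj(c,[*(A+r*n),z])*3.4
    i=P(.0845,.048)
    print(f,'obs',o,[(d,np.round((P(.112,.0875+d)-i)[1],1)) for d in(0,.003,.006,.009)])
E
```

```text
w0 obs 118 [(0, np.float64(123.8)), (0.003, np.float64(127.0)), (0.006, np.float64(130.3)), (0.009, np.float64(133.6))]
w5 obs 132 [(0, np.float64(137.9)), (0.003, np.float64(141.7)), (0.006, np.float64(145.6)), (0.009, np.float64(149.6))]
```

Both pictures differ from the zero-draw prediction by the same 5.9 px, so the pin is at draw 0, with the block visible on both sides of it.

```bash
python3 -c "
from plant import robot; print(robot.sign_off())"
```

```text
the job is handed in; nothing more can be done
None
```

The pin is down in the next block clockwise and the job is handed in, at about 10.6 s on the robot's clock. I drew the pin about 13 mm by the knob and swung the arm about 60°. I lowered the pin lightly onto the station block, then nudged it along the rim in steps of about 0.7 mm with the jaws loose. It dropped in at about 63–64° from home. I then opened the jaws and rose clear.

**Pin height:** in the last wrist picture the gap between knob and arm end matches the pin fully home. Its offset from the predicted zero-draw gap is 5.9 px, the same as in the starting picture. The block shows on both sides of the pin, so it is not down beside the block.

**Forces:** the highest tool force I read was about 9 N sideways and vertical combined, in the readings at the end of each move. They fell to zero once the pin dropped.

**What did not go cleanly:**
- The first feel with a 3 N grip failed because the fingers gave way against the swing friction, so I changed to jaws held at 26 mm.
- An uncorrected height estimate from the close-up pictures was about 2–3 mm too low until I referenced it to the arm end.
- I did not check the loose items on the bench in a final picture. No move went near them and no contact force showed.

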